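# Gauge the cleaning tablets left in the dispenser

## Task

Take the gauge rod out of its holder, slide it foot first into the bore on top of the tablet dispenser and press it gently on, past the dragging follower plate, until it stops firmly on the tablets inside. Leave the rod standing there, then slide the flag on the dispenser's post until its top edge is level with the top of the rod, so that the exposed length can be read. Do not press hard enough to crack the tablets (25 N), and leave the other things on the counter where they are.

Things in the scene. Friction and masses are not known exactly. Their poses are not given: they have to be found in the camera images.
- rod: Gauge rod, loose, about 120 g, standing in the holder at the start: round steel rod 12 mm in diameter, tapered over its lowest 3 mm, with a square black grip 20 x 20 mm and 32 mm tall at its top. 162 mm long overall: the grip spans 130 to 162 mm above the foot. Origin at the centre of the foot, z up along the rod, x and y square to the grip's faces.
- rod_top (a point): Centre of the top face of the rod's grip, 162 mm from the foot.
- holder: Holder of the rod, fixed: white block 64 x 64 x 45 mm with an upright hole 16 mm in diameter and 40 mm deep in which the rod stands. Origin at the centre of its underside, z up.
- dispenser: Tablet dispenser, fixed: upright steel box 70 x 70 mm, 115 mm high, its draw slot in the -x face; from it a low foot plate runs to +y and carries an upright square post, 12 mm thick, at x = +80, y = +120 mm, up to 295 mm high, with scale marks. Origin at the centre of the box's underside, z up.
- mouth (a point): Centre of the bore's mouth, on top of the dispenser's box, 115 mm above the counter. The bore is 15 mm in diameter with a 3 mm chamfer at the mouth, and runs straight down as a guide.
- guide_end (a point): Lower end of the bore's guide, 40 mm below the mouth. In the closed chamber a follower plate lies 42 to 89 mm below the mouth; the rod pushes it down 8 to 20 mm against a steady drag of about 6 N (it neither sinks by itself nor springs back) until it beds on the tablets, 62 to 97 mm below the mouth: found by feel. That stop is firm (5 N per mm, on a rubber pad). The tablets crack above 25 N.
- flag_edge (a point): Point on the flag's top edge where to grip it. The flag is a black plastic sleeve on the post with an upright blade 10 mm thick (along the dispenser's y) and 24 mm tall that runs 102 mm from the post's axis towards the dispenser's -x; this point lies 16 mm from the blade's free end, mid-thickness. Axes as the dispenser's.
- flag (a joint): Height of the flag on its post in m: 0 with its top edge 150 mm above the counter, growing upwards to 0.12; it starts at 0.09 to 0.105. It needs about 4 to 5 N to move and stays where it is left.
- oil_bottle: Green glass bottle, 60 mm in diameter, 220 mm high, loose; to be left alone. Origin at the centre of its underside.
- tub: White lidded food tub 110 x 150 x 70 mm, loose; to be left alone. Origin at the centre of its underside.
- shaker: Metal shaker 48 mm in diameter, 90 mm high, loose; to be left alone. Origin at the centre of its underside.
- bowl: Steel bowl 150 mm in diameter, 65 mm high, loose; to be left alone. Origin at the centre of its underside.

How it is judged:
On the way:
1. the rod, upright in the dispenser's bore, has pushed the follower plate down until it beds on the tablets (distance between follower_c0 and stack_c0 below 0.0148 m and distance between rod and follower_c0 below 0.0065 m and horizontal distance between rod and mouth below 0.006 m and angle between rod's own z axis and vertical below 0.12 rad), for 0.2 s.
At the end, for the whole second after the job is handed in: The rod stands at rest in the dispenser's bore with its foot on the follower plate and the plate bedded on the tablets (within 1.8 mm), and the flag's top edge is level with the top of the rod within 5 mm (all of step 1 and z of rod_top in the frame of flag_edge between -0.005 and 0.005 m and linear speed of rod below 0.01 m/s); the robot touches nothing.
It fails at once if the tablets are pressed with more than 25 N (contact force between rod and follower_c0 above 25 N).
It fails at once if the oil bottle is moved by more than 20 mm (distance of oil_bottle from where it was at the start of the episode above 0.02 m).
It fails at once if the tub is moved by more than 20 mm (distance of tub from where it was at the start of the episode above 0.02 m).
It fails at once if the shaker is moved by more than 20 mm (distance of shaker from where it was at the start of the episode above 0.02 m).
It fails at once if the bowl is moved by more than 20 mm (distance of bowl from where it was at the start of the episode above 0.02 m).
It also fails if it takes over 70 s, if anything falls off the work surface, if the arm or the gripper's body presses on something with over 40 N, if the wrist force passes 120 N, or if a joint passes its speed limit or range.

## Robot

A 6-joint arm with a two-finger parallel gripper is mounted at the origin on the work surface. World frame = base frame: x ahead of the robot, y to its left, z up, the work surface at z = 0. Lengths are in m, angles in rad, forces in N, time in s.
With the tool pointing down it reaches from about 0.35 to 0.875 m from the base axis. Payload 15.5 kg.
Tool frame: the origin (TCP) lies between the finger pads; the fingertips stand r.tip_reach ahead of it and the grasp point (between the pads) lies 2 mm behind it (r.tip_reach is the distance from the TCP to the fingertips, in m); z points along the fingers, y is the line along which they close (so a half turn about z gives the same grasp; the last joint's range is limited). The gripper opens to 85 mm and grips with 20 to 120 N. Pads are 22 mm wide; open, the fingers measure 114 mm over their backs; the gripper's body (76 mm by 85 mm) begins 54 mm behind the grasp point. The pads swing forward as they close: fully open they stand 13 mm farther back than shut.
Start: joints at [1.131, 0.494, 1.345, -0, 1.302, -0.096], TCP at [0.211, 0.588, 0.248] pointing down, gripper open.
Joint ranges: [-2.91, 2.91], [-0.82, 2.16], [0.22, 2.67], [-1.22, 4.37], [0.12, 2.79], [-3.08, 3.08]. Speed limits (rad/s): [1.89, 1.89, 2.57, 3.01, 3.01, 3.01].

## Interface

Orientations are given as a unit quaternion [w, x, y, z].
In Python, from plant import r gives the robot as it stands.
- The arm moves only by the tool servo_tool, never from a script. Its argument "series" is a list of rows, each a list of 3 entries, a list of its own where there are three numbers: the shift along the tool's x, y, z in cm, then the turn, a rotation vector about the tool's x, y, z in rad, then the finger opening in cm, from 0 to 8.54. In form: [[[tx, ty, tz], [rx, ry, rz], grip], ...]. A call has 1 to 8 rows; each row is the pose to reach, as a shift and turn from the pose commanded when the call began, along the tool's axes at that moment; what a row does not reach only later rows make up. A row lasts 1/12 s, in which the tool goes at most 41.7 mm and 7.16 degrees, less where a joint would pass 70% of its speed; a pose out of reach is approached as far as the arm can. A call with a gripper value outside its range is refused whole. The fingers move at their own pace and stop on an object; "newtons" is the grip in N (left out, the last holds). Time passes only in rows, so rows that repeat a pose let the fingers close. It gives the time, the measured TCP pose, the force, the opening and the grip force at its end, in the units of the state.
- r.state(): the state, without advancing time (a new reading comes with each control period).
- r.snapshot(name): name is "side" or "top" or "wrist"; returns the picture (384x512x3 uint8, red, green, blue); there is no depth.
- r.get_calibration(name): a dict with "fovy" (degrees; the focal length in pixels is half the picture's height over the tangent of half this angle, whatever the lens; pixels are square), "cx", "cy" (the principal point, pixels), "k1" (the pictures are not rectified: a ray, as slopes to the right and down, at radius r is drawn at 1 + k1 r^2 times it, then the intrinsics apply), "T" (4x4, takes a point from camera to world coordinates); the wrist camera has in their place "T_tool_cam" (4x4, takes a point from camera to tool coordinates, whose origin is the TCP and whose axes are the flange's). Camera axes: x right, y up, looking along -z (the intrinsics and any distortion apply to the point x, -y, -z); pixel columns grow to the right and rows downward; lengths in m; the calibration is good to about 2 mm. A picture is of the moment at which its call begins: read the wrist's pose just before it. get_calibration takes no time and is no camera call.
- r.hand_in(): hands the job in; it is judged then, once.
The state is a dict: "time_s": time; "joints": joint angles; "qd": joint speeds; "joint_efforts": joint torques, N m; "tool_pos": TCP position; "tcp_rot": TCP orientation; "ft_force": force on the tool from outside, world axes, zero at the start; "moment": the same for the moment, N m; "opening": finger opening in m; "grip_force": force on a finger pad.
Only numpy, scipy, OpenCV 4.12 (cv2) and the standard library are available. Lean on these libraries where they do the work, as an engineer would, in place of code of your own. Each camera call takes 0.05 s, during which the arm holds its last target. There are 200 camera calls.

## Working session

There is one attempt and no reset: what is moved stays moved. The work goes in short steps, Python scripts to look and compute and a tool call to move; the robot and the scene stay as the last step left them, time stands still between calls to the robot, and variables do not carry over. Pictures are saved under pics/ and viewed, at most 10 in all, crops included, and the job is handed in when it is done.

Besides the shell and the picture viewer there is one more tool, called after "Call:" as name(argument=value, ...), one argument or row to a line, values as JSON. servo_tool: Moves the arm, as the interface text tells. Its arguments: {"type":"object","properties":{"series":{"type":"array"},"newtons":{"type":"number"}},"required":["series"]}

```bash
mkdir -p pics; ls
cat > h.py <<'E'
import numpy as np, cv2
from plant import r
from scipy.spatial.transform import Rotation as R
def snap(n,f): 
    im=r.snapshot(n); cv2.imwrite('pics/'+f,im[:,:,::-1]); return im
def pose():
    s=r.state(); q=s['tcp_rot']; T=np.eye(4); T[:3,:3]=R.from_quat([q[1],q[2],q[3],q[0]]).as_matrix(); T[:3,3]=s['tool_pos']; return T
def cam(n,Tt=None):
    c=r.get_calibration(n); return c,(c['T'] if 'T' in c else Tt@np.array(c['T_tool_cam']))
def ray(n,u,v,Tt=None):
    c,T=cam(n,Tt); T=np.array(T); f=192/np.tan(np.radians(c['fovy'])/2)
    d=np.array([(u-c['cx'])/f,(v-c['cy'])/f]); x=d.copy()
    for _ in range(30): x=d/(1+c['k1']*(x@x))
    w=T[:3,:3]@np.array([x[0],-x[1],-1]); return T[:3,3],w
def onz(n,u,v,z,Tt=None):
    o,w=ray(n,u,v,Tt); return o+w*(z-o[2])/w[2]
def cross(rays):
    A=np.zeros((3,3));b=np.zeros(3)
    for o,w in rays:
        w=w/np.linalg.norm(w);P=np.eye(3)-np.outer(w,w);A+=P;b+=P@o
    return np.linalg.solve(A,b)
def proj(n,p,Tt=None):
    c,T=cam(n,Tt); q=np.linalg.inv(np.array(T))@np.append(p,1); f=192/np.tan(np.radians(c['fovy'])/2)
    x=np.array([q[0],-q[1]])/-q[2]; return x*(1+c['k1']*(x@x))*f+[c['cx'],c['cy']]
E
python3 - <<'E'
from h import *
np.set_printoptions(precision=4,suppress=True)
a=snap('top','t0.png');b=snap('side','s0.png');c=snap('wrist','w0.png')
for n in('top','side','wrist'):print(r.get_calibration(n))
print(r.tip_reach,r.state())
E
```

```text
pics
{'fovy': 55.315755137664176, 'cx': 256.82511566074305, 'cy': 191.86326393881652, 'k1': -0.11792313527506125, 'T': array([[ 0.0301,  0.9866, -0.1603,  0.4039],
       [-0.9995,  0.0304, -0.0006,  0.0168],
       [ 0.0042,  0.1602,  0.9871,  1.1799],
       [ 0.    ,  0.    ,  0.    ,  1.    ]])}
{'fovy': 49.786620051357815, 'cx': 248.9729856111331, 'cy': 181.33478013557354, 'k1': 0.03701201490944255, 'T': array([[ 0.9683,  0.1925, -0.1591,  0.3771],
       [-0.249 ,  0.6978, -0.6716, -0.8133],
       [-0.0182,  0.6899,  0.7237,  1.0091],
       [ 0.    ,  0.    ,  0.    ,  1.    ]])}
{'fovy': 61.57069166440049, 'cx': 257.08913536662004, 'cy': 183.60672761180817, 'k1': -0.08072912560111695, 'T_tool_cam': array([[ 0.0012,  0.9581,  0.2865,  0.0732],
       [ 1.    , -0.0012, -0.0002, -0.0005],
       [ 0.0002,  0.2865, -0.9581, -0.1261],
       [ 0.    ,  0.    ,  0.    ,  1.    ]])}
0.017 {'time_s': 0.15, 'joints': array([ 1.1315,  0.494 ,  1.346 , -0.    ,  1.3025, -0.0955]), 'qd': array([ 0.0006, -0.0027, -0.0022, -0.0001,  0.0002,  0.0008]), 'joint_efforts': array([  0.0004, -88.2547, -38.4063,  -0.0003,   0.0074,  -0.    ]), 'tool_pos': array([0.2105, 0.5882, 0.2478]), 'tcp_rot': array([-0.0001,  0.1711,  0.9853, -0.0005]), 'ft_force': array([ 0.6075, -0.0744,  0.4818]), 'moment': array([-0.0126, -0.0344, -0.006 ]), 'grip_force': 0.0, 'opening': 0.08504186990307347}
```

View pics/t0.png

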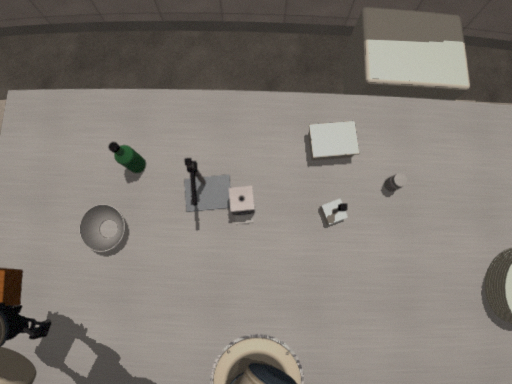

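View pics/s0.png

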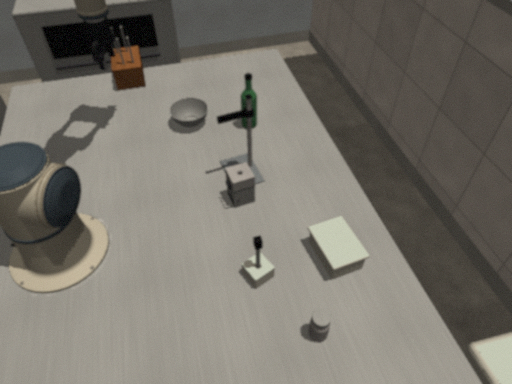

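The top view shows the box top at about (241,200), the post and flag at (192,160)-(195,203), and the rod grip at (342,207). In the side view the grip is at (258,243), the box top at (239,173) and the flag blade at (222,118)-(252,113). I'll enlarge the crops.

Run:
```python
from h import *
t=cv2.imread('pics/t0.png');s=cv2.imread('pics/s0.png')
def c(im,u,v,w,h,k):return cv2.resize(im[v:v+h,u:u+w],None,fx=k,fy=k,interpolation=cv2.INTER_CUBIC)
A=np.hstack([c(t,180,150,80,60,5),c(t,315,190,80,60,5)]);B=np.hstack([c(s,200,100,80,60,5)[:, :],c(s,215,155,80,60,5)])
cv2.imwrite('pics/z0.png',np.vstack([A,B]))
for n,im,box in(('t',t,(315,190,45,40)),('s',s,(240,225,40,65)),('s',s,(215,95,45,35)),('t',t,(180,150,25,60))):
    u,v,w,h=box;g=im[v:v+h,u:u+w].max(2);
    m=(g<40).astype('u1');k,l,st,ce=cv2.connectedComponentsWithStats(m)
    for i in range(1,k):
        if st[i,4]>12:print(n,st[i]+[u,v,0,0,0],ce[i]+[u,v])
    g=im[v:v+h,u:u+w].min(2); m=(g>190).astype('u1');k,l,st,ce=cv2.connectedComponentsWithStats(m)
    for i in range(1,k):
        if st[i,4]>30:print(n,'white',st[i]+[u,v,0,0,0],ce[i]+[u,v])
```

```text
t [338 204   8   6  38] [341.81578947 207.        ]
s [255 237   6  13  64] [257.5      242.703125]
s [246  95   5   4  16] [248.   96.5]
s [218 106  36  16 225] [237.68444444 114.93777778]
t [186 159  11  46 208] [192.36538462 178.59615385]
```

View pics/z0.png

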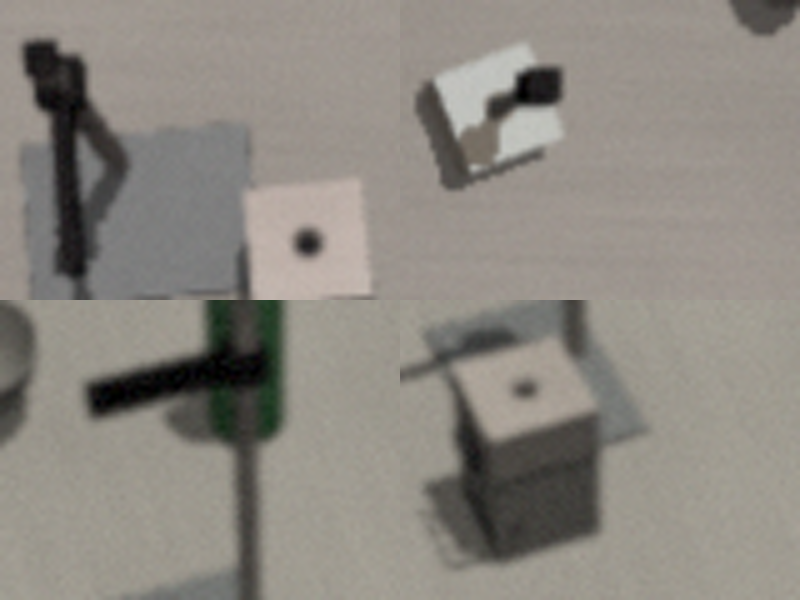

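The mouth is at top (241.6,198.4) and side (240,173). The holder top's corners are at about (321.6,206.4), (340.6,198.6), (347.4,217) and (329,224.4). The box top's near edge slopes slightly, so its yaw is small.

Run:
```python
from h import *
np.set_printoptions(precision=4,suppress=True)
print('mouth',onz('top',241.2,198,.115),onz('side',239.6,172.6,.115),cross([ray('top',241.2,198),ray('side',239.6,172.6)]))
print('grip c',cross([ray('top',342.2,207),ray('side',257.5,242.7)]),onz('side',257.5,242.7,.151),onz('top',342.2,207,.16))
H=[onz('top',u,v,.045)[:2] for u,v in((321.2,206),(340.2,198.2),(347,216.6),(328.6,224))];H=np.array(H);print(H.mean(0))
for i in range(4):d=H[(i+1)%4]-H[i];print(np.linalg.norm(d),np.degrees(np.arctan2(d[1],d[0]))%90)
B=[onz('top',u,v,.115)[:2] for u,v in((228.4,187.8),(251.8,185.6))];d=B[1]-B[0];print('box',np.linalg.norm(d),np.degrees(np.arctan2(d[1],d[0]))%90)
# grip corners
print([onz('top',u,v,.167) for u,v in ((192,165),(194,203.5))])
for h in(.24,.255):print(h,onz('top',194,204,h),onz('top',192,165,h),onz('side',217.8,119,h))
for n,px in(('bottle base',(134,163)),):print(onz('top',*px,0))
print('tub',onz('top',333,140,.07),'shaker',onz('top',397,182,.09),'bowl',onz('top',103,228,.06))
```

```text
mouth [0.5572 0.0628 0.115 ] [0.5552 0.0597 0.115 ] [0.5568 0.063  0.1117]
grip c [ 0.5344 -0.2273  0.1491] [ 0.5334 -0.2286  0.151 ] [ 0.5337 -0.2248  0.16  ]
[ 0.5345 -0.2268]
0.06591399140348332 23.71354125057144
0.0614439885257982 20.32244029782234
0.06322634078485813 22.99213446594723
0.06054767041086436 22.822257806179763
box 0.0693713745717995 7.215281121160771
[array([0.6401, 0.2041, 0.167 ]), array([0.53  , 0.1919, 0.167 ])]
0.24 [0.5196 0.1792 0.24  ] [0.6231 0.1906 0.24  ] [0.5203 0.1758 0.24  ]
0.255 [0.5178 0.1766 0.255 ] [0.6196 0.1878 0.255 ] [0.5175 0.1565 0.255 ]
[0.6807 0.4316 0.    ]
tub [ 0.758  -0.2188  0.07  ] shaker [ 0.6251 -0.4143  0.09  ] bowl [0.4571 0.4927 0.06  ]
```

Call:
servo_tool(
  series=[
    [[-2,-2.3,-2],[0,0,0],8.5],
    [[-4.6,-5.2,-4],[0,0,0],8.5],
    [[-7.3,-8.2,-5],[0,0,0],8.5],
    [[-10,-11.3,-5.2],[0,0,0],8.5],
    [[-12.7,-14.4,-5.2],[0,0,0],8.5],
    [[-15.4,-17.4,-5.2],[0,0,0],8.5],
    [[-18.1,-20.5,-5.2],[0,0,0],8.5],
    [[-20.8,-23.5,-5.2],[0,0,0],8.5],
  ],
)

```text
time_s: 0.82
tool_pos: [0.3273, 0.2951, 0.3003]
tcp_rot: [0.0, 0.171, 0.985, 0.0]
ft_force: [0.7, 1.0, -0.2]
opening: 0.085
grip_force: 0.0
```

Call:
servo_tool(
  series=[
    [[-2.7,-3.1,0],[0,0,0],8.5],
    [[-5.4,-6.2,0],[0,0,0],8.5],
    [[-8.1,-9.2,0],[0,0,0],8.5],
    [[-10.8,-12.3,0],[0,0,0],8.5],
    [[-13.5,-15.4,0],[0,0,0],8.5],
    [[-16.2,-18.5,0],[0,0,0],8.5],
    [[-18.9,-21.5,0],[0,0,0],8.5],
    [[-21.6,-24.5,0],[0,0,0],8.5],
  ],
)

```text
time_s: 1.48
tool_pos: [0.4482, -0.0085, 0.3003]
tcp_rot: [0.0, 0.171, 0.985, 0.0]
ft_force: [2.0, 0.3, 0.4]
opening: 0.0853
grip_force: 0.0
```

Call:
servo_tool(
  series=[
    [[-2.7,-3.1,0],[0,0,-0.1],8.5],
    [[-5.4,-6.2,0],[0,0,-0.2],8.5],
    [[-8.1,-9.2,0],[0,0,-0.3],8.5],
    [[-10.8,-12.3,0],[0,0,-0.4],8.5],
    [[-13.0,-14.8,0],[0,0,-0.5],8.5],
    [[-14.8,-16.8,0],[0,0,-0.6],8.5],
    [[-15.6,-17.8,0],[0,0,-0.7],8.5],
    [[-15.6,-17.8,0],[0,0,-0.73],8.5],
  ],
)

```text
time_s: 2.15
tool_pos: [0.5356, -0.2294, 0.2996]
tcp_rot: [-0.0, -0.194, 0.981, -0.0]
ft_force: [-1.8, 1.5, -0.6]
opening: 0.0853
grip_force: 0.0
```

Run:
```python
from h import *
np.set_printoptions(precision=4,suppress=True)
T=pose();print(r.state());im=snap('wrist','w1.png');np.save('T1.npy',T);print(T)
```

```text
{'time_s': 2.15, 'joints': array([-0.5069,  0.3881,  1.3804, -0.0005,  1.3731, -2.468 ]), 'qd': array([ 0.0337, -0.0264,  0.049 ,  0.008 , -0.0037, -0.2192]), 'joint_efforts': array([ -2.5537, -77.2318, -41.7542,  -0.1334,   0.1428,  -2.0048]), 'tool_pos': array([ 0.5356, -0.2294,  0.2996]), 'tcp_rot': array([-0.0002, -0.1939,  0.981 , -0.0001]), 'ft_force': array([-1.7514,  1.5285, -0.556 ]), 'moment': array([0.0911, 0.0201, 0.0567]), 'grip_force': 0.0, 'opening': 0.08527558359157184}
[[-0.9248 -0.3805 -0.0003  0.5356]
 [-0.3805  0.9248 -0.0004 -0.2294]
 [ 0.0004 -0.0002 -1.      0.2996]
 [ 0.      0.      0.      1.    ]]
```

View pics/w1.png

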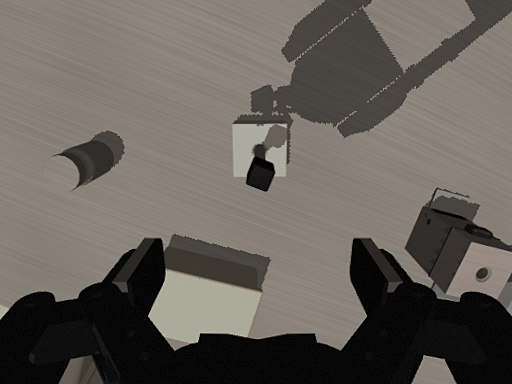

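The wrist view shows the holder square with the tool, centred near (260,150). The grip is at about (261,174) and turned relative to the holder. I'll enlarge it with more gain.

Run:
```python
from h import *
im=cv2.imread('pics/w1.png')[135:205,220:305].astype(float)
z=cv2.resize(np.clip(im*3,0,255).astype('u1'),None,fx=7,fy=7,interpolation=cv2.INTER_NEAREST);cv2.imwrite('pics/z1.png',z)
```

```text
(no output)
```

View pics/z1.png

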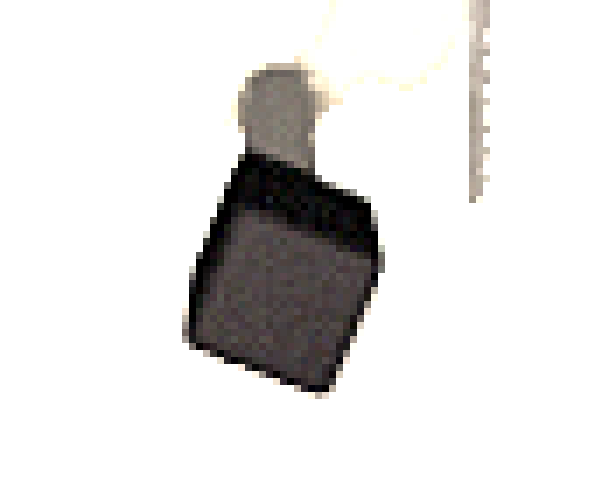

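The grip's top face has its corners at (253.3,164.7), (274.3,172.4), (267.7,189.7) and (247.4,183.8).

Run:
```python
from h import *
np.set_printoptions(precision=4,suppress=True)
T=np.load('T1.npy')
P=np.array([onz('wrist',u,v,.167,T) for u,v in((253.0,164.3),(274,172.),(267.7,189.7),(247.2,183.6))])
print(P,P.mean(0))
for i in range(4):d=P[(i+1)%4]-P[i];print(np.linalg.norm(d),np.degrees(np.arctan2(d[1],d[0]))%90)
H=np.array([onz('wrist',u,v,.045,T) for u,v in((234,122),(288.5,122.5),(287,176.5),(234,176.5))]);print(H.mean(0))
print('base',onz('wrist',259,149,.045,T)) 
T2=pose();print(T2, 'yaw tool y',np.degrees(np.arctan2(T2[1,1],T2[0,1])))
print('mouth w',onz('wrist',482,273,.115,T))
print('rodtop in tool cm',(np.linalg.inv(T2)@np.append(P.mean(0),1))*100)
print(r.state()['joints'])
```

```text
[[ 0.525  -0.2376  0.167 ]
 [ 0.5245 -0.219   0.167 ]
 [ 0.5406 -0.2178  0.167 ]
 [ 0.5422 -0.2358  0.167 ]] [ 0.5331 -0.2276  0.167 ]
0.01857916145460229 1.8057235095173212
0.016218400534740808 4.17595026332552
0.018042588289406056 5.1379692861049335
0.017297612013206017 5.90930699600176
[ 0.5322 -0.2261  0.045 ]
base [ 0.532  -0.2286  0.045 ]
[[-0.9251 -0.3798 -0.0007  0.5351]
 [-0.3798  0.9251  0.0002 -0.228 ]
 [ 0.0006  0.0005 -1.      0.2996]
 [ 0.      0.      0.      1.    ]] yaw tool y 112.3200443871559
mouth w [0.5539 0.0604 0.115 ]
rodtop in tool cm [  0.1581   0.1113  13.2639 100.    ]
[-0.5054  0.3869  1.3823 -0.0002  1.3731 -2.4657]
```

Call:
servo_tool(
  series=[
    [[0.1,0.1,1],[0,0,0.1],8.5],
    [[0.15,0.1,3.5],[0,0,0.2],8.5],
    [[0.15,0.1,7],[0,0,0.31],8.5],
    [[0.15,0.1,10],[0,0,0.31],8.5],
    [[0.15,0.1,12.5],[0,0,0.31],8.5],
    [[0.15,0.1,14],[0,0,0.31],8.5],
    [[0.15,0.1,14.8],[0,0,0.31],8.5],
    [[0.15,0.1,14.8],[0,0,0.31],8.5],
  ],
)

```text
time_s: 2.87
tool_pos: [0.5324, -0.2255, 0.1509]
tcp_rot: [-0.001, -0.038, 0.999, 0.001]
ft_force: [-0.4, 0.4, 0.0]
opening: 0.0849
grip_force: 0.0
```

Call:
servo_tool(
  series=[
    [[0,0,0],[0,0,0],4],
    [[0,0,0],[0,0,0],3],
    [[0,0,0],[0,0,0],2],
    [[0,0,0],[0,0,0],1],
    [[0,0,0],[0,0,0],1],
    [[0,0,0],[0,0,0],1],
    [[0,0,0],[0,0,0],1],
    [[0,0,0],[0,0,0],1],
  ],
  newtons=50,
)

```text
time_s: 3.53
tool_pos: [0.5335, -0.2266, 0.1529]
tcp_rot: [0.0, -0.038, 0.999, -0.0]
ft_force: [-0.3, -1.1, 7.2]
opening: 0.019
grip_force: 51.1
```

Call:
servo_tool(
  series=[
    [[0,0,-0.5],[0,0,0],1],
    [[0,0,-2],[0,0,0],1],
    [[0,0,-4],[0,0,0],1],
    [[0,0,-6.5],[0,0,0],1],
    [[0,0,-9.5],[0,0,0],1],
    [[0,0,-12.5],[0,0,0],1],
    [[0,0,-14.5],[0,0,0],1],
    [[0,0,-15],[0,0,0],1],
  ],
)

```text
time_s: 4.2
tool_pos: [0.5341, -0.2267, 0.3062]
tcp_rot: [0.002, -0.038, 0.999, -0.001]
ft_force: [1.3, -0.5, -0.5]
opening: 0.0193
grip_force: 50.2
```

Run:
```python
from h import *
np.set_printoptions(precision=4,suppress=True)
T=pose();s=r.state();print(T,s['ft_force'],s['moment'],s['opening'],s['grip_force'])
M=np.array([.5560,.0620,.35]);print('shift cm to mouth',(T[:3,:3].T@(M-T[:3,3]))*100)
```

```text
[[-0.9971 -0.0762  0.0045  0.5341]
 [-0.0762  0.9971 -0.0024 -0.2267]
 [-0.0043 -0.0028 -1.      0.3062]
 [ 0.      0.      0.      1.    ]] [ 1.2768 -0.4612 -0.5466] [0.0147 0.0251 0.0082] 0.01932593346770874 50.15152931213379
shift cm to mouth [-4.3966 28.6027 -4.4397]
```

Call:
servo_tool(
  series=[
    [[-0.3,2,0],[0,0,0],1],
    [[-0.8,5.5,0],[0,0,0],1],
    [[-1.4,9.5,0],[0,0,0],1],
    [[-2.0,13.5,0],[0,0,0],1],
    [[-2.7,17.5,0],[0,0,0],1],
    [[-3.3,21.5,0],[0,0,0],1],
    [[-3.9,25.5,0],[0,0,0],1],
    [[-4.3,28.0,0],[0,0,0],1],
  ],
)

```text
time_s: 4.87
tool_pos: [0.554, 0.0597, 0.3016]
tcp_rot: [-0.001, -0.039, 0.999, 0.0]
ft_force: [0.7, 0.7, -1.4]
opening: 0.0188
grip_force: 50.0
```

Call:
servo_tool(
  series=[
    [[-0.1,0.6,0],[0,0,0],1],
    [[-0.1,0.6,0],[0,0,0],1],
    [[-0.1,0.6,0],[0,0,0],1],
    [[-0.1,0.6,0],[0,0,0],1],
  ],
)

```text
time_s: 5.2
tool_pos: [0.5551, 0.0612, 0.302]
tcp_rot: [-0.0, -0.038, 0.999, -0.0]
ft_force: [-0.0, -0.6, -1.4]
opening: 0.0187
grip_force: 50.0
```

Run:
```python
from h import *
np.set_printoptions(precision=4,suppress=True)
T=pose();np.save('T2.npy',T);print(T);snap('wrist','w2.png');snap('side','s2.png');snap('top','t2.png');print(r.state()['opening'])
def c(n,u,v,w,h,k):return cv2.resize(cv2.imread('pics/'+n)[v:v+h,u:u+w],None,fx=k,fy=k,interpolation=cv2.INTER_CUBIC)
p=proj('side',T[:3,3]);print(p, proj('wrist',[.556,.062,.115],T))
cv2.imwrite('pics/z2.png',np.hstack([cv2.imread('pics/w2.png')[:,56:456],c('s2.png',200,90,80,77,5)[:384]]))
```

```text
[[-0.9972 -0.0752 -0.0007  0.5551]
 [-0.0752  0.9972 -0.0003  0.0612]
 [ 0.0007 -0.0003 -1.      0.302 ]
 [ 0.      0.      0.      1.    ]]
0.01974309080096635
[237.0356 123.7939] [258.2014 165.2812]
```

View pics/z2.png

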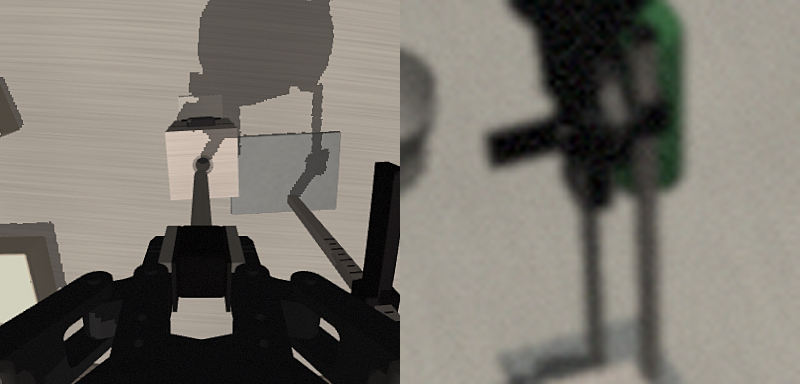

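The wrist view shows the foot near the mouth at about (258,165). I'll enlarge the foot and mouth in both views.

Run:
```python
from h import *
def c(n,u,v,w,h,k):return cv2.resize(cv2.imread('pics/'+n)[v:v+h,u:u+w],None,fx=k,fy=k,interpolation=cv2.INTER_NEAREST)
cv2.imwrite('pics/z3.png',np.hstack([c('w2.png',222,125,80,100,5),c('s2.png',220,130,40,50,10)]))
print(c('w2.png',222,125,80,100,5).shape)
```

```text
(500, 400, 3)
```

View pics/z3.png

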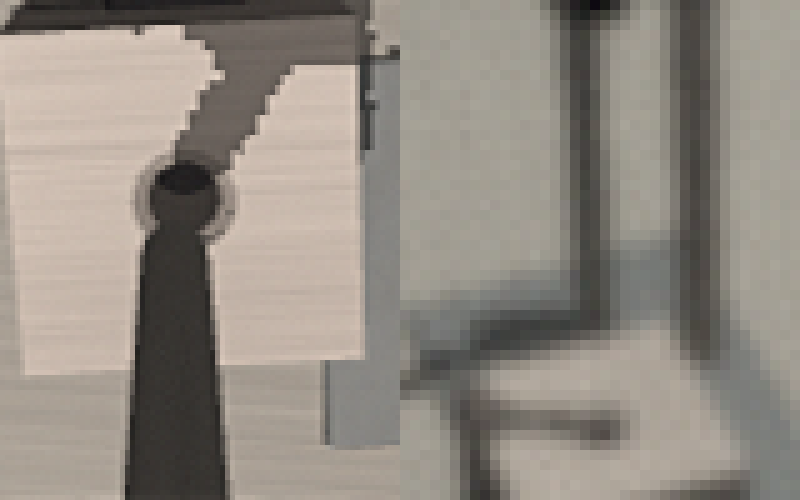

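Run:
```python
from h import *
np.set_printoptions(precision=4,suppress=True)
T=np.load('T2.npy');Ti=np.linalg.inv(T)
m=onz('wrist',259.0,164.8,.115,T);print('mouth wrist',m,'tool mm',(Ti@np.append(m,1))[:3]*1000)
for z in(.148,.145):print('foot exp px',proj('wrist',(T@[0,0,z,1])[:3],T),proj('side',(T@[0,0,z,1])[:3]))
f=np.array(proj('side',m));print('mouth in side exp',f)
# side: rod axis pts -> plane tool y=0
im=cv2.cvtColor(cv2.imread('pics/s2.png'),cv2.COLOR_BGR2GRAY).astype(float)
for v in(136,140,144,148,152,156):
    g=im[v,232:244];w=np.clip(g.max()-20-g,0,None);u=232+(w*np.arange(12)).sum()/w.sum()
    o,d=ray('side',u,v);n=T[:3,1];t=n@(T[:3,3]-o)/(n@d);p=o+d*t;print(v,u,(Ti@np.append(p,1))[:3]*1000)
imw=cv2.cvtColor(cv2.imread('pics/w2.png'),cv2.COLOR_BGR2GRAY).astype(float)
for v in(172,176,180,190,200,210,220):
    x=np.where(imw[v,240:275]<110)[0];print(v,x.min()+240,x.max()+240)
print(imw[155:176,257].astype(int))
```

```text
mouth wrist [0.5554 0.0628 0.115 ] tool mm [ -0.5973   1.5706 186.9511]
foot exp px [257.4668 174.3348] [238.955  163.0655]
foot exp px [257.4704 175.2262] [238.9195 162.3378]
mouth in side exp [239.4335 171.8961]
136 237.56201550387595 [ 0.2057 -0.     43.084 ]
140 237.83829787234043 [-0.029  -0.     57.8215]
144 237.97757847533632 [ 0.1372 -0.     72.7168]
148 238.1846846846847 [ 0.1037 -0.     87.9526]
152 238.36796536796538 [  0.1412   0.     103.4566]
156 239.11832061068702 [ -1.5479  -0.     119.8007]
172 251 264
176 250 262
180 250 263
190 249 264
200 249 265
210 248 266
220 247 266
[70 70 52 28 33 34 36 33 38 57 58 54 57 57 53 53 53 53 53 56 53]
```

Call:
servo_tool(
  series=[
    [[-0.05,0.15,0.5],[0,0,0],1],
    [[-0.05,0.15,1.5],[0,0,0],1],
    [[-0.05,0.15,2.5],[0,0,0],1],
    [[-0.05,0.15,3.2],[0,0,0],1],
    [[-0.05,0.15,3.7],[0,0,0],1],
    [[-0.05,0.15,4.2],[0,0,0],1],
    [[-0.05,0.15,4.7],[0,0,0],1],
    [[-0.05,0.15,5.0],[0,0,0],1],
  ],
)

```text
time_s: 6.02
tool_pos: [0.5556, 0.0639, 0.2516]
tcp_rot: [-0.0, -0.038, 0.999, -0.0]
ft_force: [0.6, 0.5, -0.4]
opening: 0.0192
grip_force: 50.0
```

Call:
servo_tool(
  series=[
    [[0,0,0.3],[0,0,0],1],
    [[0,0,0.7],[0,0,0],1],
    [[0,0,1.1],[0,0,0],1],
    [[0,0,1.5],[0,0,0],1],
    [[0,0,1.9],[0,0,0],1],
    [[0,0,2.2],[0,0,0],1],
    [[0,0,2.4],[0,0,0],1],
    [[0,0,2.4],[0,0,0],1],
  ],
)

```text
time_s: 6.68
tool_pos: [0.5555, 0.0638, 0.2278]
tcp_rot: [-0.0, -0.038, 0.999, 0.0]
ft_force: [0.3, -0.4, -1.9]
opening: 0.019
grip_force: 50.0
```

Call:
servo_tool(
  series=[
    [[0,0,0.15],[0,0,0],1],
    [[0,0,0.3],[0,0,0],1],
    [[0,0,0.45],[0,0,0],1],
    [[0,0,0.6],[0,0,0],1],
    [[0,0,0.7],[0,0,0],1],
    [[0,0,0.7],[0,0,0],1],
  ],
)

```text
time_s: 7.18
tool_pos: [0.5556, 0.0639, 0.221]
tcp_rot: [-0.0, -0.038, 0.999, 0.0]
ft_force: [0.3, -0.4, -1.4]
opening: 0.0192
grip_force: 50.0
```

Call:
servo_tool(
  series=[
    [[0,0,0.15],[0,0,0],1],
    [[0,0,0.3],[0,0,0],1],
    [[0,0,0.45],[0,0,0],1],
    [[0,0,0.6],[0,0,0],1],
    [[0,0,0.7],[0,0,0],1],
    [[0,0,0.7],[0,0,0],1],
  ],
)

```text
time_s: 7.68
tool_pos: [0.5555, 0.0639, 0.214]
tcp_rot: [-0.0, -0.038, 0.999, 0.0]
ft_force: [-0.2, -0.3, -1.1]
opening: 0.0193
grip_force: 50.0
```

Call:
servo_tool(
  series=[
    [[0,0,0.15],[0,0,0],1],
    [[0,0,0.3],[0,0,0],1],
    [[0,0,0.45],[0,0,0],1],
    [[0,0,0.6],[0,0,0],1],
    [[0,0,0.7],[0,0,0],1],
    [[0,0,0.7],[0,0,0],1],
  ],
)

```text
time_s: 8.18
tool_pos: [0.5555, 0.0638, 0.207]
tcp_rot: [-0.0, -0.038, 0.999, -0.0]
ft_force: [0.0, -0.4, -1.5]
opening: 0.0194
grip_force: 50.0
```

Call:
servo_tool(
  series=[
    [[0,0,0.15],[0,0,0],1],
    [[0,0,0.3],[0,0,0],1],
    [[0,0,0.45],[0,0,0],1],
    [[0,0,0.6],[0,0,0],1],
    [[0,0,0.7],[0,0,0],1],
    [[0,0,0.7],[0,0,0],1],
  ],
)

```text
time_s: 8.68
tool_pos: [0.5557, 0.0638, 0.2002]
tcp_rot: [0.0, -0.038, 0.999, -0.0]
ft_force: [0.3, -0.0, 4.2]
opening: 0.0199
grip_force: 50.7
```

Call:
servo_tool(
  series=[
    [[0,0,0.05],[0,0,0],1],
    [[0,0,0.1],[0,0,0],1],
    [[0,0,0.15],[0,0,0],1],
    [[0,0,0.2],[0,0,0],1],
    [[0,0,0.2],[0,0,0],1],
  ],
)

```text
time_s: 9.1
tool_pos: [0.5557, 0.0638, 0.1982]
tcp_rot: [0.0, -0.038, 0.999, -0.0]
ft_force: [1.1, 1.6, 5.0]
opening: 0.0193
grip_force: 50.7
```

Call:
servo_tool(
  series=[
    [[0,0,0.05],[0,0,0],1],
    [[0,0,0.1],[0,0,0],1],
    [[0,0,0.15],[0,0,0],1],
    [[0,0,0.2],[0,0,0],1],
    [[0,0,0.2],[0,0,0],1],
  ],
)

```text
time_s: 9.52
tool_pos: [0.5556, 0.0638, 0.1962]
tcp_rot: [-0.0, -0.038, 0.999, -0.0]
ft_force: [-0.4, -0.7, 3.3]
opening: 0.0196
grip_force: 50.7
```

Call:
servo_tool(
  series=[
    [[0,0,0.05],[0,0,0],1],
    [[0,0,0.1],[0,0,0],1],
    [[0,0,0.15],[0,0,0],1],
    [[0,0,0.2],[0,0,0],1],
    [[0,0,0.2],[0,0,0],1],
  ],
)

```text
time_s: 9.93
tool_pos: [0.5556, 0.0639, 0.1942]
tcp_rot: [-0.0, -0.038, 0.999, 0.0]
ft_force: [1.1, -0.3, 4.7]
opening: 0.0191
grip_force: 50.8
```

Call:
servo_tool(
  series=[
    [[0,0,0.05],[0,0,0],1],
    [[0,0,0.1],[0,0,0],1],
    [[0,0,0.15],[0,0,0],1],
    [[0,0,0.2],[0,0,0],1],
    [[0,0,0.2],[0,0,0],1],
  ],
)

```text
time_s: 10.35
tool_pos: [0.5559, 0.0639, 0.1927]
tcp_rot: [0.0, -0.038, 0.999, -0.0]
ft_force: [-0.4, -0.5, 12.0]
opening: 0.0196
grip_force: 51.7
```

Call:
servo_tool(
  series=[
    [[0,0,0.03],[0,0,0],1],
    [[0,0,0.05],[0,0,0],1],
    [[0,0,0.05],[0,0,0],1],
    [[0,0,0.05],[0,0,0],1],
  ],
)

```text
time_s: 10.68
tool_pos: [0.556, 0.0639, 0.1924]
tcp_rot: [0.001, -0.038, 0.999, -0.0]
ft_force: [-1.0, 0.8, 13.1]
opening: 0.0193
grip_force: 51.9
```

Call:
servo_tool(
  series=[
    [[0,0,-0.05],[0,0,0],2.5],
    [[0,0,-0.05],[0,0,0],4],
    [[0,0,-0.05],[0,0,0],6],
    [[0,0,-0.05],[0,0,0],6],
    [[0,0,-0.05],[0,0,0],6],
    [[0,0,-0.05],[0,0,0],6],
  ],
)

```text
time_s: 11.18
tool_pos: [0.5555, 0.0638, 0.1921]
tcp_rot: [-0.0, -0.038, 0.999, 0.0]
ft_force: [0.5, 0.3, 0.1]
opening: 0.0598
grip_force: 0.0
```

Call:
servo_tool(
  series=[
    [[0,0,-1],[0,0,0],6],
    [[0,0,-3],[0,0,0],6],
    [[0,0,-6],[0,0,0],6],
    [[0,0,-9],[0,0,0],6],
    [[0,0,-11.5],[0,0,0],6],
    [[0,0,-13],[0,0,0],6],
    [[0,0,-13],[0,0,0],6],
    [[0,0,-13],[0,0,0],6],
  ],
)

```text
time_s: 11.85
tool_pos: [0.5559, 0.0638, 0.3234]
tcp_rot: [0.001, -0.038, 0.999, -0.0]
ft_force: [-0.6, -0.2, -1.2]
opening: 0.0601
grip_force: 0.0
```

Run:
```python
from h import *
np.set_printoptions(precision=4,suppress=True)
T=pose();np.save('T3.npy',T);print(T);snap('wrist','w3.png');snap('side','s3.png');snap('top','t3.png')
def c(n,u,v,w,h,k):return np.clip(2.*cv2.resize(cv2.imread('pics/'+n)[v:v+h,u:u+w],None,fx=k,fy=k,interpolation=cv2.INTER_NEAREST),0,255)
cv2.imwrite('pics/z4.png',np.hstack([cv2.imread('pics/w3.png')[:,100:],c('s3.png',205,95,64,64,6)]))
```

```text
[[-0.9971 -0.0761  0.0019  0.5559]
 [-0.0761  0.9971 -0.      0.0638]
 [-0.0019 -0.0002 -1.      0.3234]
 [ 0.      0.      0.      1.    ]][ WARN:0@1.174] global loadsave.cpp:1063 imwrite_ Unsupported depth image for selected encoder is fallbacked to CV_8U.
```

View pics/z4.png

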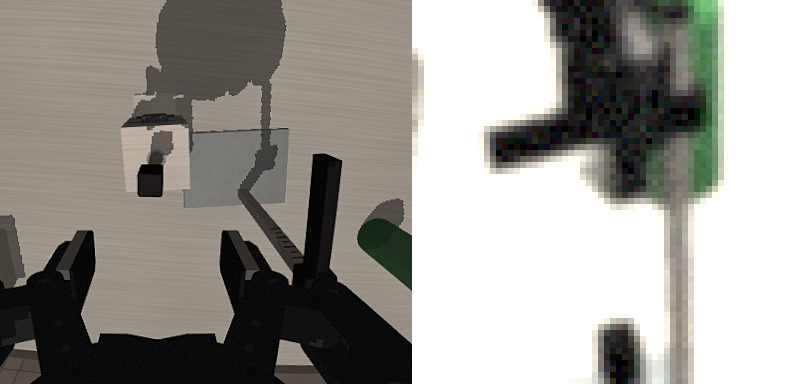

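The rod stands upright in the bore and the flag is still high. I'll touch the rod's top with the closed fingertips to get a reference height. Then I'll push the flag down with the same fingertips to that height.

Call:
servo_tool(
  series=[
    [[0,0,1],[0,0,0],3],
    [[0,0,3],[0,0,0],0],
    [[0,0,5],[0,0,0],0],
    [[0,0,6.5],[0,0,0],0],
    [[0,0,7],[0,0,0],0],
    [[0,0,7],[0,0,0],0],
    [[0,0,7],[0,0,0],0],
    [[0,0,7],[0,0,0],0],
  ],
)

```text
time_s: 12.67
tool_pos: [0.5561, 0.0639, 0.2529]
tcp_rot: [0.001, -0.038, 0.999, -0.0]
ft_force: [-0.1, -0.1, 0.4]
opening: 0.0002
grip_force: 0.0
```

Run:
```python
from h import *
np.set_printoptions(precision=4,suppress=True)
im=cv2.imread('pics/s3.png')[130:180,225:250].max(2);m=(im<45).astype('u1');k,l,st,ce=cv2.connectedComponentsWithStats(m)
print([(st[i]+[225,130,0,0,0],ce[i]+[225,130]) for i in range(1,k) if st[i,4]>10])
for z in(.2,.207,.214):print(z,proj('side',[.5557,.0638,z-.016]),proj('side',[.5557,.0638,z]))
T=np.load('T3.npy')
# flag end: wrist picks, top corners of free end
for z in(.24,.247,.255):print(z,onz('wrist',413,154,z,T),onz('wrist',441,160,z,T))
s=r.state();print(s['tool_pos'],s['opening'],s['ft_force'])
```

```text
[(array([237, 149,   6,  11,  51]), array([239.2549, 154.3137]))]
0.2 [238.6113 155.0274] [238.4106 150.9752]
0.207 [238.524  153.2642] [238.3215 149.1775]
0.214 [238.4359 151.486 ] [238.2317 147.3644]
0.24 [0.5164 0.1658 0.24  ] [0.5188 0.1866 0.24  ]
0.247 [0.5152 0.1622 0.247 ] [0.5176 0.1823 0.247 ]
0.255 [0.514 0.158 0.255] [0.5162 0.1773 0.255 ]
[0.5561 0.0639 0.2529] 0.00022802752965257744 [-0.0539 -0.1165  0.3563]
```

Call:
servo_tool(
  series=[
    [[0,0,0.5],[0,0,0],0],
    [[0,0,1.2],[0,0,0],0],
    [[0,0,1.7],[0,0,0],0],
    [[0,0,2.0],[0,0,0],0],
    [[0,0,2.2],[0,0,0],0],
    [[0,0,2.4],[0,0,0],0],
    [[0,0,2.5],[0,0,0],0],
    [[0,0,2.5],[0,0,0],0],
  ],
)

```text
time_s: 13.33
tool_pos: [0.5556, 0.0639, 0.2271]
tcp_rot: [-0.0, -0.038, 0.999, 0.0]
ft_force: [-0.1, 0.2, -0.2]
opening: 0.0002
grip_force: 0.0
```

Call:
servo_tool(
  series=[
    [[0,0,0.05],[0,0,0],0],
    [[0,0,0.1],[0,0,0],0],
    [[0,0,0.15],[0,0,0],0],
    [[0,0,0.15],[0,0,0],0],
  ],
)

```text
time_s: 13.67
tool_pos: [0.5558, 0.0639, 0.226]
tcp_rot: [0.0, -0.038, 0.999, -0.0]
ft_force: [-0.3, -0.9, 2.8]
opening: -0.0001
grip_force: 1.3
```

Call:
servo_tool(
  series=[
    [[0,0,0.05],[0,0,0],0],
    [[0,0,0.1],[0,0,0],0],
    [[0,0,0.15],[0,0,0],0],
    [[0,0,0.15],[0,0,0],0],
  ],
)

```text
time_s: 14.0
tool_pos: [0.556, 0.0639, 0.2247]
tcp_rot: [0.001, -0.038, 0.999, 0.0]
ft_force: [-0.3, 0.4, 6.7]
opening: -0.0003
grip_force: 3.8
```

Call:
servo_tool(
  series=[
    [[0,0,-1],[0,0,0],0],
    [[0,0,-3.5],[0,0,0],0],
    [[0,0,-6.5],[0,0,0],0],
    [[0.1,1.5,-8],[0,0,0],0],
    [[0.4,5,-8],[0,0,0],0],
    [[0.7,8.5,-8],[0,0,0],0],
    [[0.9,11,-8],[0,0,0],0],
    [[1.0,11.9,-8],[0,0,0],0],
  ],
)

```text
time_s: 14.67
tool_pos: [0.5358, 0.1847, 0.3049]
tcp_rot: [0.0, -0.039, 0.999, 0.0]
ft_force: [-0.1, 0.1, 0.6]
opening: -0.0003
grip_force: 0.0
```

Call:
servo_tool(
  series=[
    [[0,0,0.3],[0,0,0],0],
    [[0,0,0.7],[0,0,0],0],
    [[0,0,1.0],[0,0,0],0],
    [[0,0,1.3],[0,0,0],0],
    [[0,0,1.6],[0,0,0],0],
    [[0,0,1.9],[0,0,0],0],
    [[0,0,2.2],[0,0,0],0],
    [[0,0,2.2],[0,0,0],0],
  ],
)

```text
time_s: 15.33
tool_pos: [0.5364, 0.1814, 0.2816]
tcp_rot: [-0.001, -0.038, 0.999, -0.0]
ft_force: [-0.2, 0.1, 0.7]
opening: 0.0001
grip_force: 0.0
```

Next I'll go down slowly until the tips touch the flag.

Call:
servo_tool(
  series=[
    [[0,0,0.25],[0,0,0],0],
    [[0,0,0.5],[0,0,0],0],
    [[0,0,0.75],[0,0,0],0],
    [[0,0,1.0],[0,0,0],0],
    [[0,0,1.25],[0,0,0],0],
    [[0,0,1.5],[0,0,0],0],
    [[0,0,1.75],[0,0,0],0],
    [[0,0,2.0],[0,0,0],0],
  ],
)

```text
time_s: 16.0
tool_pos: [0.5366, 0.1818, 0.2621]
tcp_rot: [0.0, -0.038, 0.999, 0.0]
ft_force: [-1.6, 0.1, 3.5]
opening: 0.0
grip_force: 1.7
```

Call:
servo_tool(
  series=[
    [[0,0,0.25],[0,0,0],0],
    [[0,0,0.5],[0,0,0],0],
    [[0,0,0.75],[0,0,0],0],
    [[0,0,1.0],[0,0,0],0],
    [[0,0,1.25],[0,0,0],0],
    [[0,0,1.5],[0,0,0],0],
    [[0,0,1.75],[0,0,0],0],
    [[0,0,2.0],[0,0,0],0],
  ],
)

```text
time_s: 16.67
tool_pos: [0.5366, 0.1818, 0.242]
tcp_rot: [-0.0, -0.038, 0.999, 0.0]
ft_force: [-1.2, 1.2, 3.6]
opening: 0.0002
grip_force: 1.7
```

Call:
servo_tool(
  series=[
    [[0,0,0.25],[0,0,0],0],
    [[0,0,0.5],[0,0,0],0],
    [[0,0,0.75],[0,0,0],0],
    [[0,0,1.0],[0,0,0],0],
    [[0,0,1.2],[0,0,0],0],
    [[0,0,1.35],[0,0,0],0],
    [[0,0,1.4],[0,0,0],0],
    [[0,0,1.4],[0,0,0],0],
  ],
)

```text
time_s: 17.33
tool_pos: [0.5366, 0.1817, 0.2281]
tcp_rot: [-0.0, -0.038, 0.999, -0.0]
ft_force: [-1.3, 0.1, 0.1]
opening: 0.0
grip_force: 0.0
```

Call:
servo_tool(
  series=[
    [[0,0,0.1],[0,0,0],0],
    [[0,0,0.2],[0,0,0],0],
    [[0,0,0.2],[0,0,0],0],
    [[0,0,0.2],[0,0,0],0],
  ],
)

```text
time_s: 17.67
tool_pos: [0.5365, 0.1817, 0.2262]
tcp_rot: [-0.0, -0.038, 0.999, -0.0]
ft_force: [-0.4, -0.4, -0.1]
opening: 0.0
grip_force: 0.0
```

Call:
servo_tool(
  series=[
    [[0,0,-0.5],[0,0,0],0],
    [[0,0,-2],[0,0,0],0],
    [[0,0,-5],[0,0,0],0],
    [[0,0,-8],[0,0,0],0],
    [[0,-3,-10],[0,0,0],0],
    [[0,-6,-10],[0,0,0],0],
    [[0,-6,-10],[0,0,0],0],
    [[0,-6,-10],[0,0,0],0],
  ],
)

```text
time_s: 18.33
tool_pos: [0.5413, 0.1208, 0.3269]
tcp_rot: [0.0, -0.037, 0.999, -0.0]
ft_force: [-0.0, 0.2, -0.5]
opening: 0.0
grip_force: 0.0
```

Run:
```python
from h import *
T=pose();print(T[:3,3]);snap('wrist','w5.png');snap('side','s5.png');snap('top','t5.png')
def c(n,u,v,w,h,k):return np.clip(2.*cv2.resize(cv2.imread('pics/'+n)[v:v+h,u:u+w],None,fx=k,fy=k,interpolation=cv2.INTER_NEAREST),0,255).astype('u1')
cv2.imwrite('pics/z5.png',np.hstack([cv2.imread('pics/w5.png')[:,100:],c('s5.png',205,115,64,64,6)]))
for p in([.5557,.0638,.209],[.5557,.0638,.177],[.519,.180,.209],[.519,.18,.185]):print(proj('side',p),(proj('side',p)-[205,115])*6+[412,0],proj('wrist',p,T)-[100,0])
```

```text
[0.54132642 0.12082064 0.32688519]
[238.29594944 148.66108102] [611.77569661 201.96648613] [ 85.33628671 196.05839934]
[238.69788978 156.77582841] [614.18733866 250.65497047] [ 92.90779727 184.5048999 ]
[217.85113616 126.33885734] [489.10681694  68.03314402] [235.45646155 162.19129084]
[218.41686216 132.42056785] [492.50117296 104.52340712] [228.88991535 155.87646812]
```

View pics/z5.png

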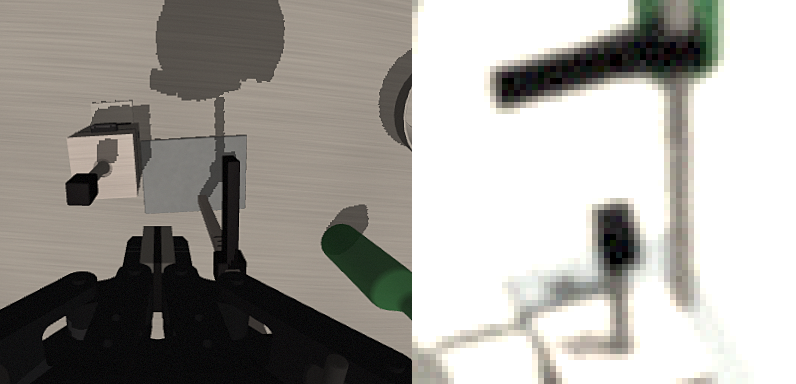

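The picture shows the rod top and the flag's top edge where points at 0.209 m should appear, within about 1 px. The push ended with zero force, so I'll check the flag's height once more by feel.

Call:
servo_tool(
  series=[
    [[0,3,0],[0,0,0],0],
    [[0,6,0],[0,0,0],0],
    [[0,6,2],[0,0,0],0],
    [[0,6,5],[0,0,0],0],
    [[0,6,8],[0,0,0],0],
    [[0,6,9.3],[0,0,0],0],
    [[0,6,9.8],[0,0,0],0],
    [[0,6,9.9],[0,0,0],0],
  ],
)

```text
time_s: 19.15
tool_pos: [0.536, 0.1823, 0.2263]
tcp_rot: [-0.001, -0.039, 0.999, -0.0]
ft_force: [0.8, -0.7, -0.0]
opening: -0.0001
grip_force: 0.0
```

Call:
servo_tool(
  series=[
    [[0,0,0.05],[0,0,0],0],
    [[0,0,0.1],[0,0,0],0],
  ],
)

```text
time_s: 19.32
tool_pos: [0.5372, 0.1821, 0.2274]
tcp_rot: [0.001, -0.038, 0.999, 0.0]
ft_force: [-0.2, -0.3, -0.3]
opening: 0.0001
grip_force: 0.0
```

Call:
servo_tool(
  series=[
    [[0,0,0.05],[0,0,0],0],
  ],
)

```text
time_s: 19.4
tool_pos: [0.5372, 0.182, 0.2268]
tcp_rot: [0.001, -0.038, 0.999, 0.0]
ft_force: [0.2, 0.1, 0.0]
opening: -0.0002
grip_force: 0.0
```

Call:
servo_tool(
  series=[
    [[0,0,0.05],[0,0,0],0],
    [[0,0,0.05],[0,0,0],0],
  ],
)

```text
time_s: 19.57
tool_pos: [0.5368, 0.1818, 0.2258]
tcp_rot: [0.0, -0.038, 0.999, 0.0]
ft_force: [0.8, 0.2, 0.1]
opening: 0.0001
grip_force: 0.0
```

Call:
servo_tool(
  series=[
    [[0,0,0.05],[0,0,0],0],
    [[0,0,0.05],[0,0,0],0],
  ],
)

```text
time_s: 19.73
tool_pos: [0.5368, 0.1818, 0.2251]
tcp_rot: [0.0, -0.038, 0.999, 0.0]
ft_force: [0.1, 0.2, 2.9]
opening: 0.0001
grip_force: 1.4
```

Call:
servo_tool(
  series=[
    [[0,0,0.05],[0,0,0],0],
    [[0,0,0.05],[0,0,0],0],
  ],
)

```text
time_s: 19.9
tool_pos: [0.5368, 0.1817, 0.2244]
tcp_rot: [0.0, -0.038, 0.999, 0.0]
ft_force: [0.5, 0.6, 3.4]
opening: -0.0
grip_force: 1.6
```

Call:
servo_tool(
  series=[
    [[0,0,-0.5],[0,0,0],0],
    [[0,0,-2],[0,0,0],0],
    [[0,0,-5],[0,0,0],0],
    [[0,0,-8],[0,0,0],0],
    [[0,0,-10],[0,0,0],0],
    [[0,0,-11],[0,0,0],0],
    [[0,0,-11],[0,0,0],0],
    [[0,0,-11],[0,0,0],0],
  ],
)

```text
time_s: 20.57
tool_pos: [0.5364, 0.1817, 0.3337]
tcp_rot: [-0.0, -0.038, 0.999, -0.0]
ft_force: [0.2, -0.8, 0.2]
opening: -0.0003
grip_force: 0.0
```

Run:
```python
from h import *
print(r.state()['ft_force'],r.hand_in())
```

```text
the job is handed in; nothing more can be done
[ 0.21380521 -0.78314386  0.24462424] None
```

I handed the job in at about 21 s, with no verdict returned: the rod stands in the bore, bedded firmly on the tablets at about 14 N, and the flag's top edge is within about 2 mm of the rod top by touch.

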